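# Pair the green-button camera cube with its receiver

## Robot

A 6-joint arm with a two-finger parallel gripper is mounted at the origin on the work surface. World frame = base frame: x ahead of the robot, y to its left, z up, the work surface at z = 0. Lengths are in m, angles in rad, forces in N, time in s.
With the tool pointing down it reaches from about 0.275 to 0.875 m from the base axis. Payload 12.5 kg.
Tool frame: the origin (TCP) lies midway between the tips of the shut fingers; the grasp point (between the pads) lies 19 mm behind it; z points along the fingers, y is the line along which they close (so a half turn about z gives the same grasp; the last joint's range is limited). The gripper opens to 85 mm and grips with 20 to 120 N. Pads are 22 mm wide; open, the fingers measure 114 mm over their backs; the gripper's body (76 mm by 85 mm) begins 54 mm behind the grasp point. The pads swing forward as they close: fully open they stand 13 mm farther back than shut.
Start: joints at [-1.333, 0.351, 1.652, -0, 1.139, -0.085], TCP at [0.174, -0.522, 0.231] pointing down, gripper open.
Joint ranges: [-2.75, 2.75], [-0.79, 2.1], [0.01, 2.65], [-1.57, 4.71], [0.07, 3.14], [-2.87, 2.87]. Speed limits (rad/s): [2.22, 2.22, 2.79, 3.14, 3.14, 3.14].

## Interface

Orientations are given as [roll, pitch, yaw] about the fixed x, y, z axes, in that order (R = Rz(yaw) Ry(pitch) Rx(roll)).
In Python, from rig import readout, camera, workorder gives the robot as it stands.
- The arm moves only by the tool move_arm, never from a script. Its argument "targets" is a list of rows, each a list of 7 numbers: the shift along the tool's x, y, z in mm, then the turn, a rotation vector about the tool's x, y, z in degrees, then the closure, from 0 (fully open) to 1 (shut). A call has 1 to 10 rows; each row is the pose to reach, as a shift and turn from the pose commanded when the call began, along the tool's axes at that moment; what a row does not reach only later rows make up. A row lasts 1/10 s, in which the tool goes at most 50 mm and 8.59 degrees, less where a joint would pass 70% of its speed; a pose out of reach is approached as far as the arm can. A call with a gripper value outside its range is refused whole. The fingers move at their own pace and stop on an object; the grip force is fixed at half the most. Time passes only in rows, so rows that repeat a pose let the fingers close. It gives the time, the measured TCP pose, the force, the opening and the grip force at its end, in the units of the state.
- readout.get_obs(): the state, without advancing time (a new reading comes with each control period).
- camera(name): name is "side" or "top"; returns a dict with "color" (400x640x3 uint8, red, green, blue), "range_z" (400x640 float32, m along the optical axis (not along the pixel's ray), 0 where there is no reading), "intrinsics" (3x3 intrinsics, pixels), "extrinsics" (4x4, takes a point from camera to world coordinates). Camera axes: x right, y up, looking along -z (the intrinsics and any distortion apply to the point x, -y, -z); pixel columns grow to the right and rows downward; lengths in m; the calibration is good to about 2 mm. A picture is of the moment at which its call begins.
- workorder.hand_in(): hands the job in; it is judged then, once.
The state is a dict: "time_s": time; "joints": joint angles; "dq": joint speeds; "effort": joint torques, N m; "tool_pos": TCP position; "ee_rot": TCP orientation; "force": force on the tool from outside, world axes, zero at the start; "ft_torque": the same for the moment, N m; "grip_width": finger opening in m; "gripper_force": force on a finger pad.
Only numpy, scipy, OpenCV 4.12 (cv2) and the standard library are available. Lean on these libraries where they do the work, as an engineer would, in place of code of your own. Each camera call takes 0.05 s, during which the arm holds its last target. There are 200 camera calls.

## Task

Pair a camera with the receiver: with the fingertips gently press the blue button on the grey receiver box, keep it down for about a second and let it go; then do the same with the green button on top of its camera cube, and draw the hand clear. Do not press any other button, do not touch the other two cubes, and leave everything standing where it is: nothing is to be gripped, lifted or pushed along.

Things in the scene. Friction and masses are not known exactly. Their poses are not given: they have to be found in the camera images.
- receiver: grey metal receiver box, 90 x 150 x 34 mm high, fixed to the desk; origin at the centre of its underside. Two round push buttons stand on its top, blue at its +y end and orange at its -y end, 90 mm apart, their tops 58 mm above the desk; two brass connectors stick out of its +x side by 16 mm
- blue_key_top (a point): centre of the top face of the receiver's blue pairing button: a 28 mm round cap whose top stands 12 mm above its 12 mm high black collar and is pressed straight down by up to 8 mm. This point moves with the cap
- orange_key_top (a point): centre of the top face of the receiver's orange reset button, same shape as the blue one; not to be pressed
- blue_key (a joint): blue button: value of its travel: 0 up, 0.008 m fully down; spring return, about 1 N to start it and 4 N to hold it fully down, where it stops hard
- orange_key (a joint): orange button: value of its travel: 0 up, 0.008 m fully down; spring return, about 1 N to start it and 4 N to hold it fully down, where it stops hard
- cube_green: loose camera cube, black with a red top, 60 x 60 x 55 mm high plus a push button in the middle of the top whose cap is green; about 0.3 kg, standing on the desk; origin at the centre of its underside, z up; the lens is on its -x side
- green_key_top (a point): centre of the top face of the green button (28 mm round cap whose top stands 12 mm above its 12 mm high black collar, pressed straight down by up to 8 mm) on top of cube_green, 79 mm above the desk; moves with the cap
- green_key (a joint): green button: value of its travel: 0 up, 0.008 m fully down; spring return, about 1 N to start it and 4 N to hold it fully down, where it stops hard
- cube_white: loose camera cube, black with a red top, 60 x 60 x 55 mm high plus a push button in the middle of the top whose cap is white; about 0.3 kg, standing on the desk; origin at the centre of its underside, z up; the lens is on its -x side
- white_key_top (a point): centre of the top face of the white button (28 mm round cap whose top stands 12 mm above its 12 mm high black collar, pressed straight down by up to 8 mm) on top of cube_white, 79 mm above the desk; moves with the cap
- white_key (a joint): white button: value of its travel: 0 up, 0.008 m fully down; spring return, about 1 N to start it and 4 N to hold it fully down, where it stops hard
- cube_yellow: loose camera cube, black with a red top, 60 x 60 x 55 mm high plus a push button in the middle of the top whose cap is yellow; about 0.3 kg, standing on the desk; origin at the centre of its underside, z up; the lens is on its -x side
- yellow_key_top (a point): centre of the top face of the yellow button (28 mm round cap whose top stands 12 mm above its 12 mm high black collar, pressed straight down by up to 8 mm) on top of cube_yellow, 79 mm above the desk; moves with the cap
- yellow_key (a joint): yellow button: value of its travel: 0 up, 0.008 m fully down; spring return, about 1 N to start it and 4 N to hold it fully down, where it stops hard
- adapter_a: loose small black video adapter with a steel plug, about 52 x 20 x 11 mm high, origin under its black body
- adapter_b: second loose adapter, like adapter_a
- mug: loose white mug, 80 mm across and 92 mm high, handle at its +y side; origin at the centre of its underside
- ruler: loose wooden ruler, 28 x 300 x 5 mm, long along its y; origin at the centre of its underside. (Unlisted and well to the sides: a 42 mm high red foam tray and a desk phone on the left, 90 mm high cartons on the right; none stands within 30 mm of a cube or the receiver)
Things that resemble listed ones, but are neither listed nor needed, are in the scene too. What is shaped like the cube_green but orange is not meant.

How it is judged:
By the outcome, as a careful person would: the job done as asked, in the order asked, and still so for the second after the job is handed in, with the robot touching nothing.
It also fails if it takes over 45 s, if anything falls off the work surface, if the arm or the gripper's body presses on something with over 40 N, if the wrist force passes 120 N, or if a joint passes its speed limit or range.

## Working session

There is one attempt and no reset: what is moved stays moved. The work goes in short steps, Python scripts to look and compute and a tool call to move; the robot and the scene stay as the last step left them, time stands still between calls to the robot, and variables do not carry over. Pictures are saved under pics/ and viewed, at most 10 in all, crops included, and the job is handed in when it is done.

Besides the shell and the picture viewer there is one more tool, called after "Call:" as a command line: name --pt "numbers of a row" for each row, then --argument value for the rest. move_arm: Moves the arm, as the interface text tells. Its arguments: {"type":"object","properties":{"targets":{"type":"array","items":{"type":"array","items":{"type":"number"}}}},"required":["targets"]}

```bash
mkdir -p pics
cat > h.py <<'E'
import numpy as np, cv2
from rig import readout, camera, workorder
def cloud(c):
    K=c["intrinsics"];d=c["range_z"];v,u=np.mgrid[:d.shape[0],:d.shape[1]]
    x=(u-K[0,2])/K[0,0]*d;y=(v-K[1,2])/K[1,1]*d
    P=np.stack([x,-y,-d,np.ones_like(d)],-1)@c["extrinsics"].T
    return P[...,:3]
E
python3 - <<'E'
from h import *
o=readout.get_obs();print(o)
for n in("top","side"):
    c=camera(n);np.savez(n+".npz",**c);cv2.imwrite(f"pics/{n}0.png",c["color"][...,::-1]);print(n,c["extrinsics"].round(3).tolist(),c["intrinsics"].tolist())
E
```

```text
{'time_s': 0.0, 'joints': array([-1.33261069e+00,  3.51250528e-01,  1.65242947e+00,  1.27612575e-06,
        1.13911266e+00, -8.46411050e-02]), 'dq': array([-8.03596391e-04,  7.05911079e-04, -6.04304589e-05, -3.81513390e-04,
       -6.72246833e-04,  3.23996540e-04]), 'effort': array([ 1.52874716e-03, -5.06102443e+01, -2.91403055e+01,  4.83303825e-05,
        4.52154825e-03,  5.96521787e-06]), 'tool_pos': array([ 0.17441001, -0.52125862,  0.23074855]), 'ee_rot': array([-3.14039705e+00, -1.02602088e-04,  3.22826149e-01]), 'force': array([ 0.10966697,  0.31705364, -0.02791845]), 'ft_torque': array([-0.03902618, -0.04127277, -0.02302351]), 'gripper_force': 0.0, 'grip_width': 0.08566600075708679}
top [[-0.001, 0.993, -0.119, 0.494], [-1.0, -0.001, -0.002, -0.04], [-0.002, 0.119, 0.993, 0.856], [0.0, 0.0, 0.0, 1.0]] [[420.39426882168135, 0.0, 322.23320276987766], [0.0, 420.39426882168135, 196.7871800313074], [0.0, 0.0, 1.0]]
side [[-0.818, 0.39, -0.422, 0.108], [-0.575, -0.572, 0.585, 0.651], [-0.013, 0.721, 0.693, 0.859], [0.0, 0.0, 0.0, 1.0]] [[456.0714937720873, 0.0, 317.82317408093536], [0.0, 456.0714937720873, 205.93031494573745], [0.0, 0.0, 1.0]]
```

View pics/top0.png

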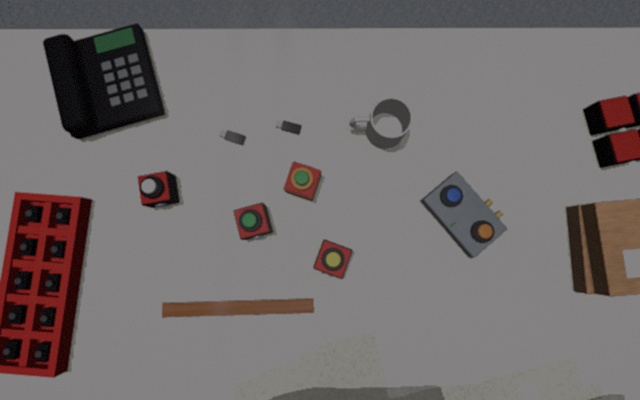

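View pics/side0.png

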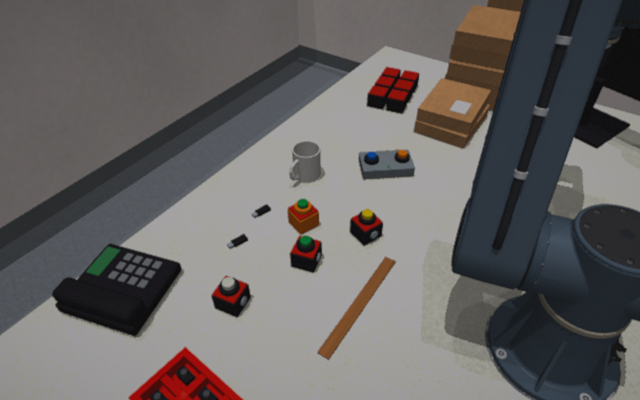

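The top view shows these candidates:
- **Blue button:** the blue receiver cap is at (453,195). The orange cap at (484,231) is not to be pressed.
- **Green button:** there is a green cap on a black cube with a red top at (250,220), which is (305,243) in the side view. The decoy is a green cap on an orange cube at (302,178), which is (303,204) in the side view.
- **Other cubes:** white is at (152,187) and yellow at (333,260).

I choose the blue cap at (453,195) and the green cap at (250,220).

Run:
```python
from h import *
for n,pts in(("top",dict(blue=(453,195),orange=(484,231),green=(250,220),decoy=(302,178),yellow=(333,260))),("side",dict(blue=(372,157),orange=(402,155),green=(306,241),decoy=(303,203)))):
    c=dict(np.load(n+".npz"));P=cloud(c);h=cv2.cvtColor(c["color"],cv2.COLOR_RGB2HSV).astype(int)
    for k,(u,v) in pts.items():
        H=h[v,u];m=(abs(h[...,0]-H[0])<8)&(h[...,1]>110)
        yy,xx=np.mgrid[:400,:640];m&=((xx-u)**2+(yy-v)**2<14**2)
        z=P[...,2];zt=np.median(z[v-2:v+3,u-2:u+3]);m&=abs(z-zt)<.006
        p=P[m];print(n,k,H,m.sum(),p.mean(0).round(4),"mid",((p.max(0)+p.min(0))/2).round(4),np.ptp(p,axis=0).round(3),"px",xx[m].mean().round(1),yy[m].mean().round(1))
a=cv2.imread("pics/top0.png")[150:290,210:350];b=cv2.imread("pics/side0.png")[130:270,280:420]
cv2.imwrite("pics/crop.png",cv2.resize(np.hstack([a,b]),None,fx=2.8,fy=2.8,interpolation=cv2.INTER_CUBIC))
```

```text
top blue [110 153 120] 163 [ 0.5938 -0.2893  0.0567] mid [ 0.5941 -0.2895  0.0559] [0.025 0.026 0.008] px 453.3 194.5
top orange [ 15 147 128] 170 [ 0.525  -0.3464  0.0567] mid [ 0.5252 -0.3468  0.0561] [0.025 0.027 0.01 ] px 484.9 230.5
top green [ 67 111 108] 50 [0.5449 0.0998 0.0781] mid [0.5442 0.0973 0.0776] [0.022 0.022 0.007] px 247.6 219.6
top decoy [ 66 101 109] 26 [0.625  0.0019 0.0781] mid [6.235e-01 5.000e-04 7.870e-02] [0.021 0.021 0.007] px 300.7 176.8
top yellow [ 28 114 132] 175 [ 0.4727 -0.058   0.078 ] mid [ 0.4725 -0.0581  0.0775] [0.025 0.026 0.009] px 333.0 258.9
side blue [108 218 104] 57 [ 0.5921 -0.2844  0.0571] mid [ 0.5927 -0.2866  0.056 ] [0.025 0.028 0.011] px 371.0 155.0
side orange [ 15 236 135] 60 [ 0.5236 -0.3417  0.0564] mid [ 0.5242 -0.3447  0.0555] [0.026 0.026 0.011] px 401.7 153.3
side green [ 72 232 111] 86 [0.543  0.1016 0.0784] mid [0.5443 0.1008 0.0777] [0.026 0.025 0.009] px 304.9 240.3
side decoy [ 71 232 110] 61 [0.6224 0.0047 0.0789] mid [0.6233 0.0032 0.0778] [0.023 0.025 0.008] px 302.2 202.7
```

View pics/crop.png

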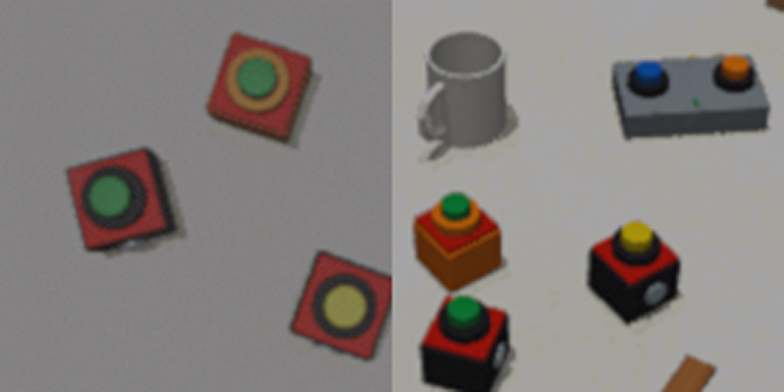

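The crop shows the green cap in a black collar on the black, red-topped cube at crop (108,196), which is top (249,220). The decoy at crop (257,77) has an orange collar and body. I'll shut the fingers and move above blue.

Call:
move_arm --pt "40 -7 0 0 0 0 1" --pt "85 -16 0 0 0 0 1" --pt "130 -24 0 0 0 0 1" --pt "175 -33 0 0 0 0 1" --pt "220 -41 0 0 0 0 1" --pt "265 -50 0 0 0 0 1" --pt "310 -58 0 0 0 0 1" --pt "355 -67 0 0 0 0 1" --pt "400 -75 10 0 0 0 1" --pt "440 -83 30 0 0 0 1"

```text
time_s: 1.1
tool_pos: [0.5677, -0.3022, 0.202]
ee_rot: [3.14, -0.002, 0.323]
force: [0.1, 0.3, 0.4]
grip_width: 0.0001
gripper_force: 0.0
```

Call:
move_arm --pt "16 -3 30 0 0 0 1" --pt "31 -5 65 0 0 0 1" --pt "31 -5 100 0 0 0 1" --pt "31 -5 110 0 0 0 1" --pt "31 -5 110 0 0 0 1" --pt "31 -5 110 0 0 0 1"

```text
time_s: 1.7
tool_pos: [0.5937, -0.2894, 0.0929]
ee_rot: [3.14, -0.001, 0.322]
force: [0.8, -0.1, 1.4]
grip_width: -0.0002
gripper_force: 0.0
```

Run:
```python
from h import *
o=readout.get_obs();print(o['time_s'],o['tool_pos'],o['ee_rot'],o['force'],o['grip_width'])
a=camera("side")["color"][90:220,300:460,::-1];b=camera("top")["color"][130:260,380:540,::-1]
cv2.imwrite("pics/b1.png",cv2.resize(np.hstack([a,b]),None,fx=2.5,fy=2.5,interpolation=cv2.INTER_CUBIC))
```

```text
1.7 [ 0.59373181 -0.28937807  0.09294601] [ 3.14015727e+00 -1.24292476e-03  3.22344857e-01] [ 0.79474746 -0.10635086  1.36481603] -0.0002357992939867908
```

View pics/b1.png

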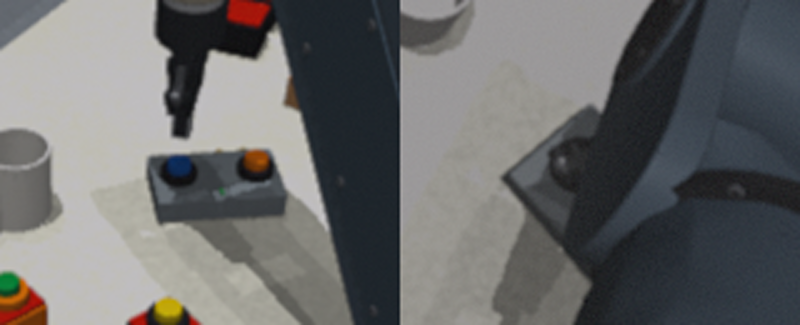

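The side crop shows the shut fingertips at (182,135), directly above the blue cap at (180,165) and well clear of orange at (257,162). The top view of the cap is blocked by the arm. I'll descend to the cap.

Call:
move_arm --pt "0 0 12 0 0 0 1" --pt "0 0 24 0 0 0 1" --pt "0 0 32 0 0 0 1" --pt "0 0 32 0 0 0 1" --pt "0 0 32 0 0 0 1"

```text
time_s: 2.3
tool_pos: [0.5932, -0.2887, 0.059]
ee_rot: [-3.141, 0.0, 0.323]
force: [-0.5, 0.5, -0.3]
grip_width: 0.0
gripper_force: 0.0
```

Call:
move_arm --pt "0 0 3 0 0 0 1" --pt "0 0 5 0 0 0 1" --pt "0 0 7 0 0 0 1" --pt "0 0 9 0 0 0 1" --pt "0 0 9 0 0 0 1"

```text
time_s: 2.8
tool_pos: [0.5936, -0.2889, 0.0504]
ee_rot: [3.141, -0.001, 0.323]
force: [1.8, -0.4, 3.4]
grip_width: -0.0002
gripper_force: 1.8
```

Call:
move_arm --pt "0 0 0.5 0 0 0 1" --pt "0 0 0.5 0 0 0 1" --pt "0 0 0.5 0 0 0 1" --pt "0 0 0.5 0 0 0 1" --pt "0 0 0.5 0 0 0 1" --pt "0 0 0.5 0 0 0 1" --pt "0 0 0.5 0 0 0 1" --pt "0 0 0.5 0 0 0 1"

```text
time_s: 3.6
tool_pos: [0.5936, -0.2889, 0.0501]
ee_rot: [3.141, -0.001, 0.323]
force: [1.3, -0.8, 4.5]
grip_width: 0.0003
gripper_force: 2.6
```

Call:
move_arm --pt "0 0 -5 0 0 0 1" --pt "0 0 -12 0 0 0 1" --pt "0 0 -25 0 0 0 1" --pt "0 0 -55 0 0 0 1" --pt "0 0 -90 0 0 0 1" --pt "0 0 -120 0 0 0 1" --pt "0 0 -120 0 0 0 1" --pt "0 0 -120 0 0 0 1"

```text
time_s: 4.4
tool_pos: [0.5931, -0.2886, 0.1707]
ee_rot: [3.141, -0.0, 0.323]
force: [-0.3, 0.3, -1.0]
grip_width: -0.0001
gripper_force: 0.0
```

Run:
```python
from h import *
o=readout.get_obs();p=o['tool_pos'];yaw=o['ee_rot'][2]
c=camera("side");P=cloud(c);h=cv2.cvtColor(c["color"],cv2.COLOR_RGB2HSV).astype(int)
m=np.zeros((400,640),bool);m[225:256,288:322]=1
m&=(abs(h[...,0]-72)<8)&(h[...,1]>110)&(P[...,2]>.07);q=P[m]
print("green",m.sum(),((q.max(0)+q.min(0))/2).round(4))
m=np.zeros((400,640),bool);m[145:170,355:388]=1
m&=(abs(h[...,0]-108)<8)&(h[...,1]>110);q=P[m];print("blue z",m.sum(),np.percentile(q[:,2],[50,95]))
d=np.array([.5442,.0985])-p[:2];print(o['time_s'],p,o['ee_rot'],o['force'],"tool d mm",1e3*(d@[np.cos(yaw),np.sin(yaw)]),1e3*(d@[np.sin(yaw),-np.cos(yaw)]))
```

```text
green 94 [0.3315 0.3699 0.4646]
blue z 79 [0.05528379 0.06067936]
4.4 [ 0.59312889 -0.28864977  0.17068137] [ 3.14105915e+00 -4.48938150e-04  3.22808460e-01] [-0.34833397  0.34276242 -1.04807363] tool d mm 76.41436317528627 -382.67456855847644
```

Call:
move_arm --pt "6 -30 0 0 0 0 1" --pt "14 -70 0 0 0 0 1" --pt "22 -110 0 0 0 0 1" --pt "30 -150 0 0 0 0 1" --pt "38 -190 0 0 0 0 1" --pt "46 -230 0 0 0 0 1" --pt "54 -270 0 0 0 0 1" --pt "62 -310 0 0 0 0 1" --pt "70 -350 0 0 0 0 1" --pt "76 -383 0 0 0 0 1"

```text
time_s: 5.45
tool_pos: [0.5426, 0.1005, 0.1687]
ee_rot: [-3.141, 0.002, 0.323]
force: [0.8, -0.0, 0.5]
grip_width: -0.0001
gripper_force: 0.0
```

Call:
move_arm --pt "0 0 20 0 0 0 1" --pt "0 0 45 0 0 0 1" --pt "0 0 60 0 0 0 1" --pt "0 0 60 0 0 0 1" --pt "0 0 60 0 0 0 1" --pt "0 0 60 0 0 0 1"

```text
time_s: 6.05
tool_pos: [0.5441, 0.0986, 0.1104]
ee_rot: [3.141, -0.001, 0.323]
force: [0.8, -0.2, -0.3]
grip_width: 0.0001
gripper_force: 0.0
```

Run:
```python
from h import *
o=readout.get_obs();print(o['time_s'],o['tool_pos'],o['ee_rot'],o['force'],o['grip_width'])
a=camera("side")["color"][170:300,230:390,::-1];b=camera("top")["color"][150:280,180:340,::-1]
cv2.imwrite("pics/g1.png",cv2.resize(np.hstack([a,b]),None,fx=2.5,fy=2.5,interpolation=cv2.INTER_CUBIC))
```

```text
6.05 [0.54413369 0.09857382 0.11043401] [ 3.14145938e+00 -6.80696194e-04  3.22625439e-01] [ 0.7872283  -0.17985025 -0.25284546] 0.00014684183480936097
```

View pics/g1.png

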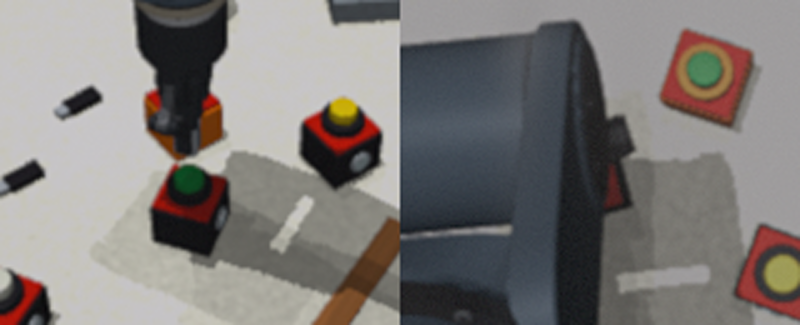

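The side crop shows the tips at (187,152), above the green cap at (189,180) on the black cube. They are well clear of the decoy and of yellow at (343,113).

Call:
move_arm --pt "0 0 12 0 0 0 1" --pt "0 0 24 0 0 0 1" --pt "0 0 29 0 0 0 1" --pt "0 0 29 0 0 0 1" --pt "0 0 29 0 0 0 1"

```text
time_s: 6.65
tool_pos: [0.5438, 0.0986, 0.0806]
ee_rot: [-3.141, 0.0, 0.323]
force: [-0.1, -0.6, 0.4]
grip_width: -0.0001
gripper_force: 0.0
```

Call:
move_arm --pt "0 0 3 0 0 0 1" --pt "0 0 5 0 0 0 1" --pt "0 0 7 0 0 0 1" --pt "0 0 9 0 0 0 1" --pt "0 0 9 0 0 0 1"

```text
time_s: 7.15
tool_pos: [0.5442, 0.0986, 0.0719]
ee_rot: [3.141, -0.001, 0.323]
force: [1.3, -0.6, 3.4]
grip_width: -0.0
gripper_force: 1.8
```

Call:
move_arm --pt "0 0 1 0 0 0 1" --pt "0 0 1 0 0 0 1" --pt "0 0 1 0 0 0 1" --pt "0 0 1 0 0 0 1" --pt "0 0 1 0 0 0 1" --pt "0 0 1 0 0 0 1" --pt "0 0 1 0 0 0 1" --pt "0 0 1 0 0 0 1" --pt "0 0 1 0 0 0 1"

```text
time_s: 8.05
tool_pos: [0.5442, 0.0987, 0.0711]
ee_rot: [3.141, -0.001, 0.323]
force: [2.7, 0.5, 6.0]
grip_width: -0.0002
gripper_force: 2.6
```

Call:
move_arm --pt "0 0 -5 0 0 0 1" --pt "0 0 -12 0 0 0 1" --pt "0 0 -25 0 0 0 1" --pt "0 0 -55 0 0 0 1" --pt "0 0 -90 0 0 0 1" --pt "0 0 -130 0 0 0 1" --pt "-40 0 -150 0 0 0 1" --pt "-80 0 -150 0 0 0 1" --pt "-120 0 -150 0 0 0 1" --pt "-120 0 -150 0 0 0 1"

```text
time_s: 9.05
tool_pos: [0.4259, 0.0598, 0.2212]
ee_rot: [-3.141, 0.002, 0.322]
force: [0.7, -0.2, -0.3]
grip_width: 0.0002
gripper_force: 0.0
```

Call:
move_arm --pt "0 0 0 0 0 0 1" --pt "0 0 0 0 0 0 1" --pt "0 0 0 0 0 0 1"

```text
time_s: 9.35
tool_pos: [0.4307, 0.0607, 0.2208]
ee_rot: [-3.142, 0.0, 0.323]
force: [0.7, 1.1, -0.5]
grip_width: 0.0002
gripper_force: 0.0
```

Run:
```python
from h import *
o=readout.get_obs();print(o['time_s'],o['tool_pos'],o['force'])
cv2.imwrite("pics/end.png",camera("side")["color"][...,::-1])
```

```text
9.35 [0.43065958 0.06074453 0.22082171] [ 0.69339744  1.06540218 -0.49395847]
```

View pics/end.png

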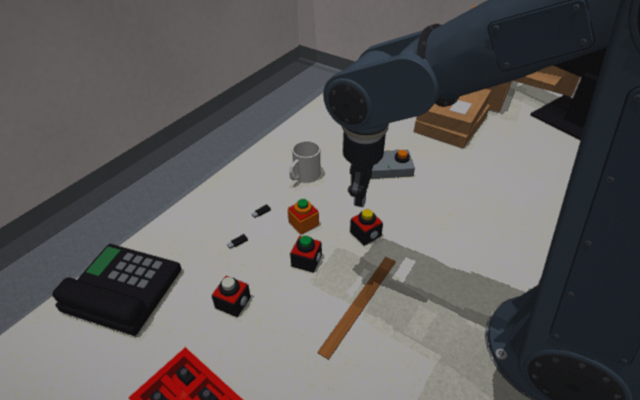

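The final view shows everything in its original place: green cube at (306,252), yellow at (366,225), white at (231,295). The hand is raised clear.

```bash
python3 -c "
from rig import workorder
print(workorder.hand_in())"
```

```text
the job is handed in; nothing more can be done
None
```

I pressed the blue receiver button and then the green button on the black camera cube, held each down for about a second and let it go, then drew the hand clear and handed the job in at about 9.4 s; no other button or cube was touched, and nothing had visibly moved in the last picture.

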